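Clip the filling box shut crosswise and start its pump

TASK

Shut the four lid clips of the food box so that the seal seats evenly: snap two diagonally opposite clips fully home first, then the other two. Then press the flat key on the sloping pump housing with a fingertip at about 10 N, hold it for about a second and let go; never lean on it hard. Leave the bowl and plates where they are.

Things in the scene. Friction and masses are not known exactly. Their poses are not given: they have to be found in the camera images.
- box: Food box fixed to the table: white tub 205 (x) x 150 (y) mm, grey lid 222 x 168 mm, lid top 100 mm above the table. Origin: centre of the underside; x to its rear, y to its left, z up. On the lid, 24 mm behind its middle, stands a grey pump housing, 84 mm wide in y, 70 mm in x, 145 mm above the table at most (its sloping face's upper edge 154 mm), whose sloping front carries the key; a handle arches over it.
- handle_bar (a point): Middle of the level bar of the fixed steel carrying handle: round, 14 mm thick, along box y, 222 mm above the table, 26 mm behind the box centre. Its posts go straight down to the lid at box y = +-52 mm. The bar is right above the key, so a gripper pointing straight down has no room there: come tilted from the front, under the bar.
- key: Flat white membrane key, 60 mm (box y) x 36 mm (up the slope). z: outward normal, 30 degrees from vertical, leaning to the box's front (-x); y: box y. Origin 2.5 mm under the middle of its surface. Moves only 1.5 mm inwards on a stiff spring: yields at 4 N, bottoms at 10 N, springs back. It registers when fingers press it at 6 to 15 N for 0.6 s unbroken; over 25 N damages it.
- key_top (a point): Centre of the surface of the membrane key, 141 mm above the table; same axes as key (z is the outward normal).
- clip_front_left (a joint): Lid clip at the front left corner (front = -x, left = +y of the box), rad: 0 = sticking out level from the lid's edge, growing as it swings down, 1.5 = fully closed, hanging against the rim. Starts at 0. Over-centre snap spring: resists up to 1.0 rad (some 5 to 15 N at a finger), past that pulls itself home and stays; let go earlier it springs open again.
- front_left_hinge (a point): Middle of the front left clip's hinge line (along box x), 94 mm above the table, 67 mm in front of and 91 mm to the left of the box centre. The clip is a white plate 60 mm wide along this line, 44 mm long, 4 mm thick. A finger pressed straight down on it 20 to 30 mm outside the line, until about 40 mm below the hinge, closes it.
- clip_front_right (a joint): Lid clip at the front right corner (front = -x, left = +y of the box), rad: 0 = sticking out level from the lid's edge, growing as it swings down, 1.5 = fully closed, hanging against the rim. Starts at 0. Over-centre snap spring: resists up to 1.0 rad (some 5 to 15 N at a finger), past that pulls itself home and stays; let go earlier it springs open again.
- front_right_hinge (a point): Middle of the front right clip's hinge line (along box x), 94 mm above the table, 67 mm in front of and 91 mm to the right of the box centre. The clip is a white plate 60 mm wide along this line, 44 mm long, 4 mm thick. A finger pressed straight down on it 20 to 30 mm outside the line, until about 40 mm below the hinge, closes it.
- clip_rear_left (a joint): Lid clip at the rear left corner (front = -x, left = +y of the box), rad: 0 = sticking out level from the lid's edge, growing as it swings down, 1.5 = fully closed, hanging against the rim. Starts at 0. Over-centre snap spring: resists up to 1.0 rad (some 5 to 15 N at a finger), past that pulls itself home and stays; let go earlier it springs open again.
- rear_left_hinge (a point): Middle of the rear left clip's hinge line (along box x), 94 mm above the table, 67 mm behind and 91 mm to the left of the box centre. The clip is a white plate 60 mm wide along this line, 44 mm long, 4 mm thick. A finger pressed straight down on it 20 to 30 mm outside the line, until about 40 mm below the hinge, closes it.
- clip_rear_right (a joint): Lid clip at the rear right corner (front = -x, left = +y of the box), rad: 0 = sticking out level from the lid's edge, growing as it swings down, 1.5 = fully closed, hanging against the rim. Starts at 0. Over-centre snap spring: resists up to 1.0 rad (some 5 to 15 N at a finger), past that pulls itself home and stays; let go earlier it springs open again.
- rear_right_hinge (a point): Middle of the rear right clip's hinge line (along box x), 94 mm above the table, 67 mm behind and 91 mm to the right of the box centre. The clip is a white plate 60 mm wide along this line, 44 mm long, 4 mm thick. A finger pressed straight down on it 20 to 30 mm outside the line, until about 40 mm below the hinge, closes it.
- bowl: Bystander: loose steel bowl, rim radius 75 mm, 60 mm high, left of the box. Origin: centre of the underside.
- plates: Bystander: loose stack of white plates, radius 85 mm, 55 mm high, right of the box. Origin: centre of the underside.

How it is judged:
By the outcome, as a careful person would: the job done as asked, in the order asked, and still so for the second after the job is handed in, with the robot touching nothing.
It also fails if it takes over 72 s, if anything falls off the work surface, if the arm or the gripper's body presses on something with over 40 N, if the wrist force passes 120 N, or if a joint passes its speed limit or range.

ROBOT

A 6-joint arm with a two-finger parallel gripper is mounted at the origin on the work surface. World frame = base frame: x ahead of the robot, y to its left, z up, the work surface at z = 0. Lengths are in m, angles in degrees, forces in N, time in s.
With the tool pointing down it reaches from about 0.3 to 0.825 m from the base axis. Payload 5.4 kg.
Tool frame: the origin (TCP) lies on the centre line of the jaws, within the pads' length; the fingertips stand 11 mm ahead of it and the grasp point (between the pads) lies 8 mm behind it (bot.tips_ahead is the z of the fingertips in the tool frame, in m); z points along the fingers, y is the direction in which the jaws open and shut (so a half turn about z gives the same grasp; the last joint's range is limited). The gripper opens to 92 mm and grips with 3 to 60 N. Pads are 20 mm wide; open, the fingers measure 128 mm over their backs; the gripper's body (75 mm by 189 mm) begins 69 mm behind the grasp point.
Start: joints at [-75.235, 9.076, 91.501, -0, 79.423, -12.038], TCP at [0.259, -0.513, 0.226] pointing down, gripper open.
Joint ranges: [-166.64, 166.64], [-54.1, 131.32], [10.49, 154.53], [-73.88, 253.88], [9.74, 151.15], [-171.62, 171.62]. Speed limits (degrees/s): [147.25, 147.25, 180, 180, 180, 180].

INTERFACE

Orientations are given as [roll, pitch, yaw] about the fixed x, y, z axes, in that order (R = Rz(yaw) Ry(pitch) Rx(roll)).
In Python, from rig import bot, viewer gives the robot as it stands.
- The arm moves only by the shell command python3 -m handwheel 'ROWS' [OPENING]. ROWS is JSON, a list of rows, each a list of 6 numbers: the shift along the tool's x, y, z in m, then the turn, a rotation vector about the tool's x, y, z in rad. A call has 1 to 12 rows; each row is the pose to reach, as a shift and turn from the pose commanded when the call began, along the tool's axes at that moment; what a row does not reach only later rows make up. A row lasts 1/10 s, in which the tool goes at most 50 mm and 8.59 degrees, less where a joint would pass 70% of its speed; a pose out of reach is approached as far as the arm can. A call with a gripper value outside its range is refused whole. OPENING is the closure in counts, from 0 (fully open) to 255 (shut), set as the call begins (- or left out, the last holds). The fingers move at their own pace and stop on an object; the grip force is fixed at half the most. Time passes only in rows, so rows that repeat a pose let the fingers close. It gives the time, the measured TCP pose, the force and the opening at its end, in the units of the state.
- bot.get_state(): the state, without advancing time (a new reading comes with each control period).
- viewer.camera(name): name is "side" or "top"; returns a dict with "img" (420x560x3 uint8, red, green, blue), "intrinsics" (3x3 intrinsics, pixels), "extrinsics" (4x4, takes a point from world to camera coordinates). Camera axes: x right, y down, z forward; pixel columns grow to the right and rows downward; lengths in m; the calibration is good to about 2 mm. A picture is of the moment at which its call begins. There is no depth.
- bot.close_job(): hands the job in, once; it reports no verdict.
The state is a dict: "time_s": time; "joint_positions": joint angles; "dq": joint speeds; "tau": joint torques, N m; "tcp_pos": TCP position; "ee_rot": TCP orientation; "ft_force": force on the tool from outside, world axes, zero at the start; "wrist_torque": the same for the moment, N m; "opening": finger opening in m.
Only numpy, scipy, OpenCV 4.12 (cv2) and the standard library are available. Lean on these libraries where they do the work, as an engineer would, in place of code of your own. Each camera call takes 0.05 s, during which the arm holds its last target.

## Working session

There is one attempt and no reset: what is moved stays moved. The work goes in short steps, Python scripts to look and compute and a shell command to move; the robot and the scene stay as the last step left them, time stands still between calls to the robot, and variables do not carry over. Pictures are saved under pics/ and viewed, and the job is handed in when it is done.

```bash
ls; mkdir -p pics
python3 - <<'E'
from rig import bot, viewer
import cv2
s=bot.get_state(); print(s)
for n in ("side","top"):
    c=viewer.camera(n); cv2.imwrite(f"pics/{n}0.png",c["img"][:,:,::-1]); print(n,c["intrinsics"],c["extrinsics"])
print(bot.tips_ahead)
E
```

```text
pics
{'time_s': 0.0, 'joint_positions': array([-7.52369960e+01,  9.11393629e+00,  9.15716163e+01, -7.03515011e-04,
        7.94254946e+01, -1.20364169e+01]), 'dq': array([-0.07198351, -0.04722209,  0.02299611, -0.01242193, -0.05165747,
       -0.05404628]), 'tau': array([-4.66785241e-04, -3.85573268e+01, -3.22109985e+01,  7.00350129e-02,
        3.78791057e-02, -1.28343445e-04]), 'tcp_pos': array([ 0.25907827, -0.51263103,  0.22461119]), 'ee_rot': array([-1.79891250e+02, -2.24809061e-02,  2.67995293e+01]), 'ft_force': array([ 1.10980922, -0.09916447, -0.6660411 ]), 'wrist_torque': array([0.01380628, 0.01596956, 0.04024311]), 'opening': 0.09185053063504398}
side [[409.7929559    0.         284.06930883]
 [  0.         409.7929559  211.17749149]
 [  0.           0.           1.        ]] [[-0.89639867 -0.44321647  0.00534768  0.51104382]
 [-0.34704428  0.69428451 -0.63049924  0.29224687]
 [ 0.27573483 -0.56703456 -0.77617144  0.82817531]
 [ 0.          0.          0.          1.        ]]
top [[388.31410492   0.         280.86366311]
 [  0.         388.31410492 206.38817208]
 [  0.           0.           1.        ]] [[ 1.79397313e-02 -9.99835258e-01 -2.76101073e-03 -7.72588699e-04]
 [-9.96314986e-01 -1.76447841e-02 -8.39351578e-02  5.72882623e-01]
 [ 8.38726127e-02  4.25661054e-03 -9.96467393e-01  1.04171065e+00]
 [ 0.00000000e+00  0.00000000e+00  0.00000000e+00  1.00000000e+00]]
0.011
```

View pics/side0.png

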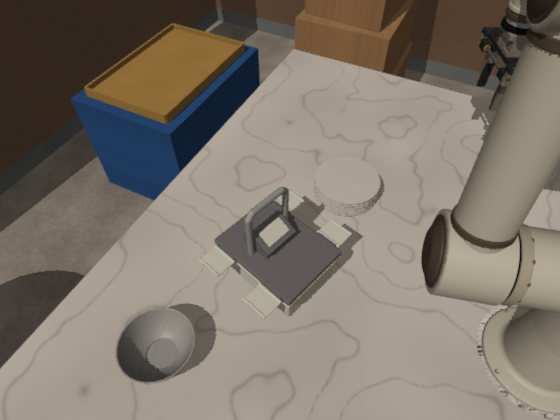

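View pics/top0.png

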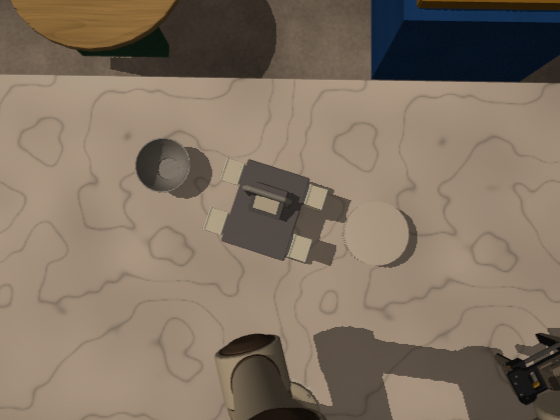

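The box is near the middle of both views, with left clips at about (232,170) and (217,221) and right clips at (316,196) and (300,248) in the top view. The bowl is at (163,166) and the plates at (377,234). I'll zoom in for measurements.

Run:
```python
import cv2
a=cv2.imread("pics/top0.png")[145:275,190:350]; cv2.imwrite("pics/topz.png",cv2.resize(a,None,fx=4.5,fy=4.5,interpolation=cv2.INTER_CUBIC))
a=cv2.imread("pics/side0.png")[175:325,190:360]; cv2.imwrite("pics/sidez.png",cv2.resize(a,None,fx=4,fy=4,interpolation=cv2.INTER_CUBIC))
```

```text
(no output)
```

View pics/topz.png

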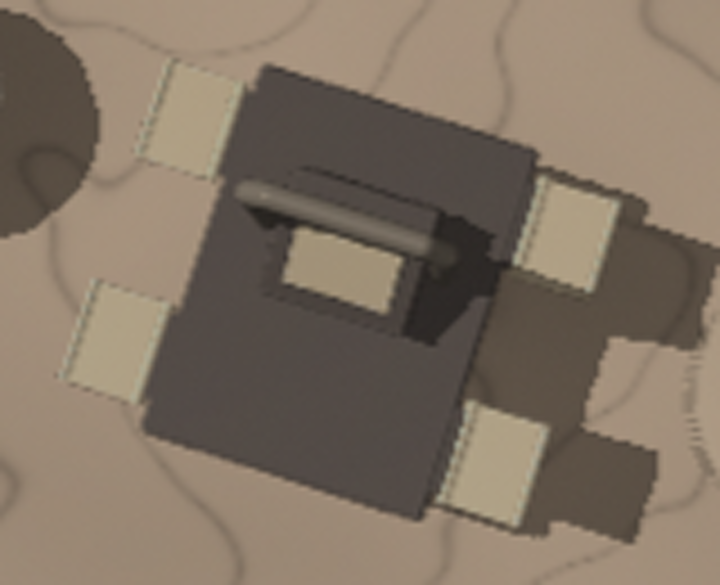

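View pics/sidez.png

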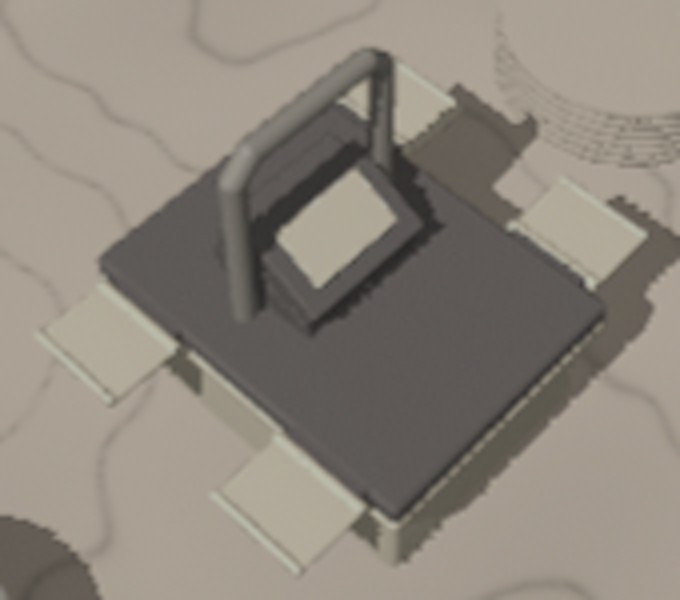

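```bash
cat > m.py <<'E'
import numpy as np, cv2
from rig import bot, viewer
def P(n):
    c=viewer.camera(n); return c["intrinsics"]@c["extrinsics"][:3]
def tri(t,s):
    r=cv2.triangulatePoints(P("top"),P("side"),np.array(t,float).T,np.array(s,float).T); return (r[:3]/r[3]).T
def zt(p): return (np.array(p)+.5)/4.5-.5+[190,145]
def zs(p): return (np.array(p)+.5)/4-.5+[190,175]
E
python3 - <<'E'
from m import *
np.set_printoptions(precision=4,suppress=True)
t=zt([(265,66),(420,521),(145,432),(298,228),(402,262),(386,315),(283,282),(95,282),(62,378),(136,152)])
s=zs([(102,262),(604,308),(398,512),(277,240),(358,168),(397,214),(320,290),(214,494),(299,572),(112,401)])
X=tri(t,s); print(X)
rl,fr,fl=X[:3]; print("ctr",(rl+fr)/2, "yaw x", np.degrees(np.arctan2(*(rl-fl)[1::-1])), "y",np.degrees(np.arctan2(*(fl-fr)[1::-1]))-90, np.linalg.norm(rl-fl),np.linalg.norm(fl-fr))
k=X[3:7]; print("key",k.mean(0))
# plane ray from top at z=.1
c=viewer.camera("top");E=c["extrinsics"];K=c["intrinsics"]
def ray(p,z):
    d=E[:3,:3].T@np.linalg.inv(K)@[p[0],p[1],1];o=-E[:3,:3].T@E[:3,3];return o+d*(z-o[2])/d[2]
q=np.array([ray(p,.1) for p in zt([(265,66),(537,152),(420,521),(145,432)])]);print(q,q.mean(0))
print(np.degrees(np.arctan2(*((q[0]+q[1]-q[2]-q[3])[1::-1]))),np.degrees(np.arctan2(*((q[0]+q[3]-q[1]-q[2])[1::-1])))-90)
print("bowl",ray((163,166),.06),"plates",ray((377,234),.055), bot.get_state()["time_s"])
E
```

```text
[[0.69   0.0961 0.089 ]
 [0.4321 0.0022 0.0906]
 [0.4789 0.1589 0.0918]
 [0.5912 0.0716 0.14  ]
 [0.5733 0.0145 0.1453]
 [0.5457 0.023  0.1313]
 [0.5626 0.0801 0.1247]
 [0.5639 0.1904 0.0915]
 [0.5082 0.2073 0.09  ]
 [0.6378 0.1687 0.0915]]
ctr [0.561  0.0491 0.0898] yaw x -16.578964440862656 y -16.6256436915819 0.22026146934899693 0.1636297877274623
key [0.5682 0.0473 0.1353]
[[ 0.6867  0.0946  0.1   ]
 [ 0.6397 -0.0616  0.1   ]
 [ 0.43    0.0014  0.1   ]
 [ 0.4769  0.1569  0.1   ]] [0.5583 0.0479 0.1   ]
-16.628217649428652 -16.74982623428538
bowl [0.6727 0.3268 0.06  ] plates [ 0.5014 -0.2465  0.055 ] 0.25
```

```bash
cat >> m.py <<'E'
from scipy.spatial.transform import Rotation as Ro
np.set_printoptions(precision=4,suppress=True)
C=np.array([.5595,.0485,0]); YAW=-16.65; RB=Ro.from_euler('z',YAW,degrees=True)
def w(b): return C+RB.apply(b)
DOWN=RB*Ro.from_euler('z',90,degrees=True)*Ro.from_euler('x',180,degrees=True)
def keyR(t=30): # tool z into the key
    return RB*Ro.from_matrix(np.array([[np.cos(np.radians(t)),0,np.sin(np.radians(t))],[0,-1,0],[np.sin(np.radians(t)),0,-np.cos(np.radians(t))]]).T.T)
def delta(p,R):
    s=bot.get_state();R0=Ro.from_euler('xyz',s["ee_rot"],degrees=True)
    return R0.inv().apply(np.array(p)-s["tcp_pos"]), (R0.inv()*R).as_rotvec()
def ray(n,p,z):
    c=viewer.camera(n);E=c["extrinsics"];K=c["intrinsics"]
    d=E[:3,:3].T@np.linalg.inv(K)@[p[0],p[1],1];o=-E[:3,:3].T@E[:3,3];return o+d*(z-o[2])/d[2]
E
python3 - <<'E'
from m import *
print(keyR().as_matrix(), np.linalg.det(keyR().as_matrix()))
for nm,p in dict(FR=(495,464),RR=(568,233),FL=(116,342),RL=(190,120)).items():
    print(nm,RB.inv().apply(ray("top",zt(p),.094)-C))
p=w([-.067,-.116,0]);p[2]=.15
print(p,delta(p,DOWN))
E
```

```text
[[ 0.8297 -0.2865  0.479 ]
 [-0.2481 -0.9581 -0.1433]
 [ 0.5     0.     -0.866 ]] 1.0000000000000009
FR [-0.0676 -0.113   0.094 ]
RR [ 0.0702 -0.1134  0.094 ]
FL [-0.0672  0.1129  0.094 ]
RL [0.0667 0.1128 0.094 ]
[ 0.4621 -0.0434  0.15  ] (array([ 0.3929, -0.3278,  0.0756]), array([-0.0001, -0.0001, -0.8124]))
```

```bash
R='[0.393,-0.328,0.03,0,0,-0.812]'; echo skip; python3 -m handwheel '[[0.393,-0.328,0.03,0,0,-0.812],[0.393,-0.328,0.03,0,0,-0.812],[0.393,-0.328,0.03,0,0,-0.812],[0.393,-0.328,0.03,0,0,-0.812],[0.393,-0.328,0.03,0,0,-0.812],[0.393,-0.328,0.03,0,0,-0.812],[0.393,-0.328,0.03,0,0,-0.812],[0.393,-0.328,0.03,0,0,-0.812],[0.393,-0.328,0.03,0,0,-0.812],[0.393,-0.328,0.03,0,0,-0.812],[0.393,-0.328,0.03,0,0,-0.812],[0.393,-0.328,0.03,0,0,-0.812]]' 255
python3 - <<'E'
from m import *
p=w([-.067,-.116,.15]);print(delta(p,DOWN)); s=bot.get_state(); print(s["ft_force"],s["joint_positions"])
cv2.imwrite("pics/s1.png",viewer.camera("side")["img"][:,:,::-1])
E
```

```text
skip
time_s: 1.65
tcp_pos: [0.4623, -0.042, 0.1955]
ee_rot: [-180.0, 0.0, 73.5]
ft_force: [-0.9, -0.2, -0.6]
opening: 0.0006
(array([-0.0015,  0.0002,  0.0455]), array([-0.0004,  0.0002,  0.0033]))
[-0.9151 -0.2259 -0.6221] [-20.1463  -6.3264 110.6652  -0.0134  75.682   -3.6813]
```

View pics/s1.png

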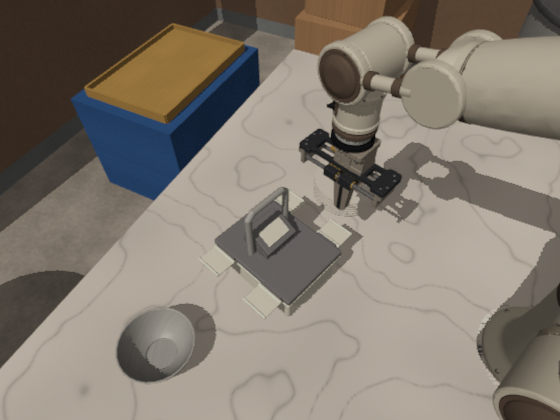

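The closed fingers hang over the front right clip, at about (340,195) in the side view. The body is aligned with the box. Now I'll press this clip.

```bash
python3 -m handwheel '[[-0.001,0,0.04,0,0,0],[-0.001,0,0.075,0,0,0],[-0.001,0,0.085,0,0,0],[-0.001,0,0.093,0,0,0],[-0.001,0,0.101,0,0,0],[-0.001,0,0.109,0,0,0],[-0.001,0,0.117,0,0,0],[-0.001,0,0.125,0,0,0],[-0.001,0,0.132,0,0,0],[-0.001,0,0.135,0,0,0],[-0.001,0,0.135,0,0,0]]'
python3 - <<'E'
from m import *
s=bot.get_state(); print(s["ft_force"],RB.inv().apply(s["tcp_pos"]-C))
cv2.imwrite("pics/t2.png",cv2.resize(viewer.camera("top")["img"][145:275,190:350,::-1],None,fx=4,fy=4));cv2.imwrite("pics/s2.png",cv2.resize(viewer.camera("side")["img"][125:325,160:400,::-1],None,fx=3,fy=3))
E
```

```text
time_s: 2.8
tcp_pos: [0.4614, -0.044, 0.06]
ee_rot: [-179.9, -0.0, 73.3]
ft_force: [0.7, 0.0, -0.7]
opening: 0.0001
[ 0.7235  0.0006 -0.6859] [-0.0675 -0.1168  0.06  ]
```

View pics/s2.png

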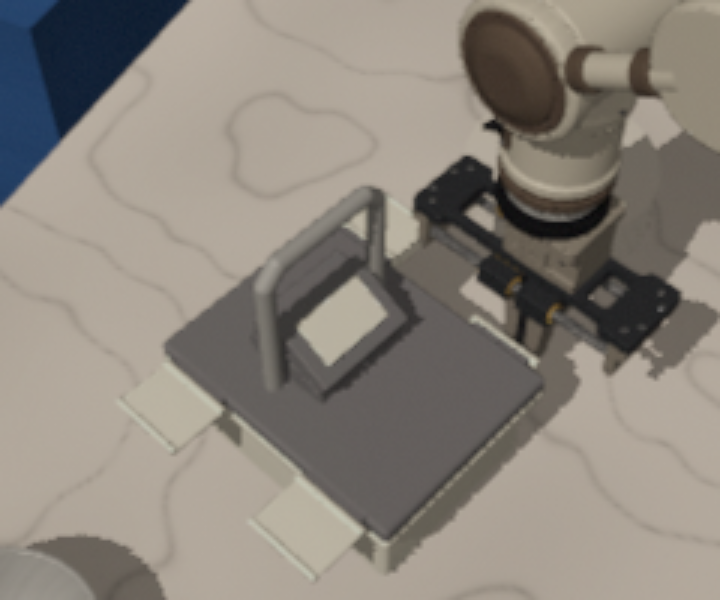

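The front right clip hangs down: only its thin edge shows at (505,345), and the finger reads no force. Next I'll go up and over the handle to the rear left clip.

```bash
python3 -m handwheel '[[0,0,-0.05,0,0,0],[0,0,-0.1,0,0,0],[0,0,-0.15,0,0,0],[0,0,-0.2,0,0,0],[0,0,-0.25,0,0,0],[0.04,0.023,-0.25,0,0,0],[0.08,0.046,-0.25,0,0,0],[0.12,0.069,-0.25,0,0,0],[0.16,0.092,-0.25,0,0,0],[0.2,0.115,-0.25,0,0,0],[0.233,0.134,-0.25,0,0,0],[0.233,0.134,-0.25,0,0,0]]'
python3 - <<'E'
from m import *
print(delta(w([.067,.116,.115]),DOWN)); s=bot.get_state(); print(s["ft_force"],RB.inv().apply(s["tcp_pos"]-C))
cv2.imwrite("pics/t3.png",cv2.resize(viewer.camera("top")["img"][125:275,170:370,::-1],None,fx=3.5,fy=3.5));cv2.imwrite("pics/s3.png",cv2.resize(viewer.camera("side")["img"][125:325,160:400,::-1],None,fx=3,fy=3))
E
```

```text
time_s: 4.1
tcp_pos: [0.6585, 0.1437, 0.3081]
ee_rot: [-179.9, -0.0, 73.5]
ft_force: [0.1, 0.8, -0.6]
opening: 0.0002
(array([-0.0036, -0.0001,  0.1931]), array([-0.0024, -0.0002,  0.0031]))
[ 0.1049  0.7945 -0.5518] [0.0676 0.1196 0.3081]
```

View pics/s3.png

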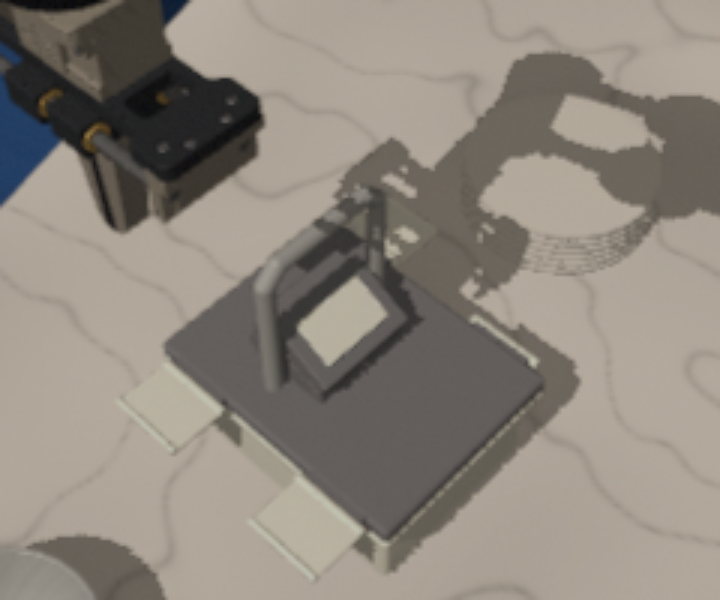

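View pics/t3.png

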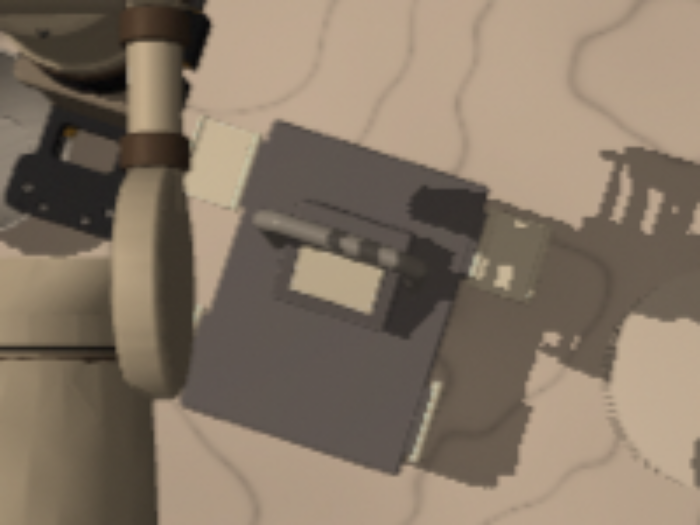

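The front right clip stays shut (top view (425,420), seen edge-on), and the gripper is above the rear left clip. Pressing it now.

```bash
python3 -m handwheel '[[-0.002,0,0.05,0,0,0],[-0.002,0,0.1,0,0,0],[-0.002,0,0.15,0,0,0],[-0.002,0,0.185,0,0,0],[-0.002,0,0.195,0,0,0],[-0.002,0,0.205,0,0,0],[-0.002,0,0.214,0,0,0],[-0.002,0,0.223,0,0,0],[-0.002,0,0.232,0,0,0],[-0.002,0,0.241,0,0,0],[-0.002,0,0.248,0,0,0],[-0.002,0,0.248,0,0,0]]'
python3 - <<'E'
from m import *
s=bot.get_state(); print(s["ft_force"],RB.inv().apply(s["tcp_pos"]-C))
cv2.imwrite("pics/s4.png",cv2.resize(viewer.camera("side")["img"][125:325,160:400,::-1],None,fx=3,fy=3))
E
```

```text
time_s: 5.4
tcp_pos: [0.6555, 0.1385, 0.0612]
ee_rot: [-179.9, 0.0, 73.3]
ft_force: [-0.6, -0.5, -0.2]
opening: 0.0004
[-0.558  -0.4826 -0.1525] [0.0662 0.1137 0.0612]
```

View pics/s4.png

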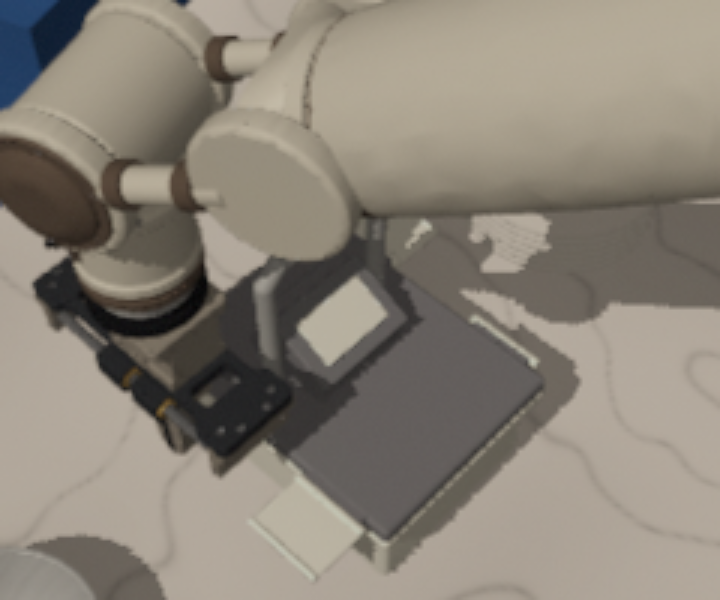

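The force has dropped to zero and the rear left clip no longer sticks out. I'll lift, move to above the front left clip, and check before pressing.

```bash
python3 -m handwheel '[[0.002,0,-0.04,0,0,0],[0.002,0,-0.08,0,0,0],[0.002,0,-0.12,0,0,0],[0.002,-0.045,-0.12,0,0,0],[0.002,-0.09,-0.12,0,0,0],[0.002,-0.133,-0.12,0,0,0],[0.002,-0.133,-0.12,0,0,0]]'
python3 - <<'E'
from m import *
print(delta(w([-.067,.116,.06]),DOWN)); s=bot.get_state(); print(s["ft_force"])
cv2.imwrite("pics/s5.png",cv2.resize(viewer.camera("side")["img"][125:325,160:400,::-1],None,fx=3,fy=3))
cv2.imwrite("pics/t5.png",cv2.resize(viewer.camera("top")["img"][125:275,170:370,::-1],None,fx=3.5,fy=3.5))
E
```

```text
time_s: 6.15
tcp_pos: [0.5242, 0.1802, 0.1813]
ee_rot: [-179.7, 0.1, 73.5]
ft_force: [0.5, 0.1, -0.7]
opening: 0.0001
(array([0.0001, 0.0051, 0.1213]), array([-0.0051,  0.0014,  0.0024]))
[ 0.5126  0.0568 -0.725 ]
```

View pics/s5.png

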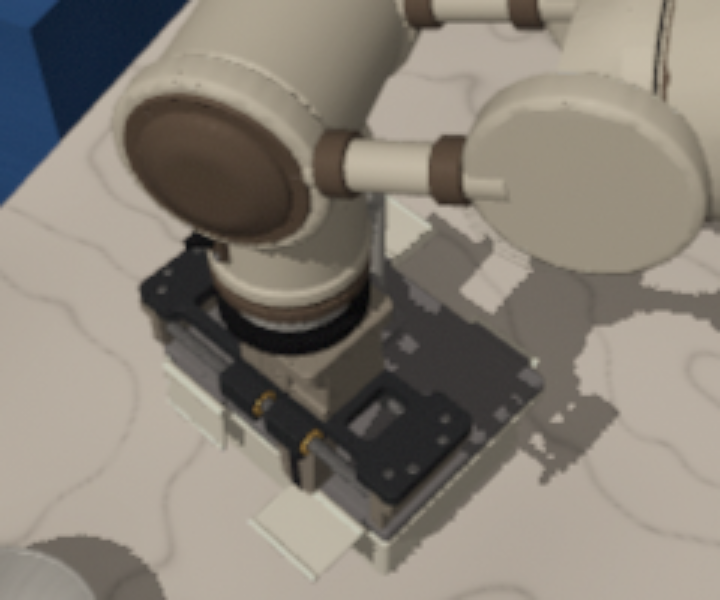

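View pics/t5.png

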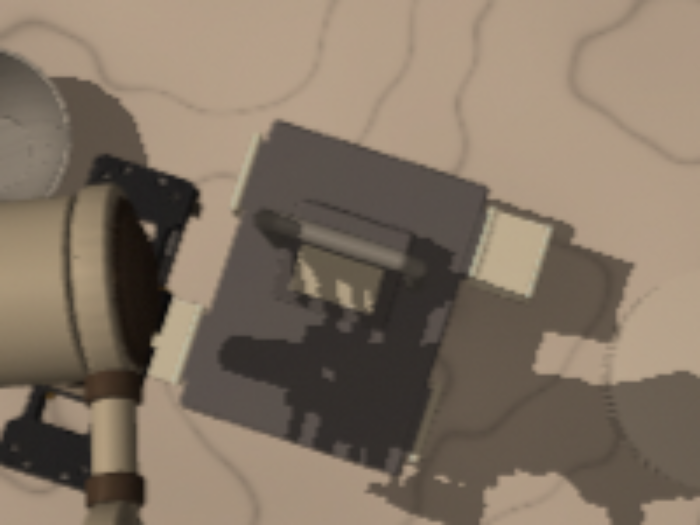

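Rear left is shut: it hangs against the rim at (195,405) in the side view and is edge-on at (247,170) in the top view. The first diagonal is done. Next is front left.

```bash
python3 -m handwheel '[[0,0.003,0.03,0,0,0],[0,0.003,0.06,0,0,0],[0,0.003,0.07,0,0,0],[0,0.003,0.079,0,0,0],[0,0.003,0.088,0,0,0],[0,0.003,0.097,0,0,0],[0,0.003,0.106,0,0,0],[0,0.003,0.115,0,0,0],[0,0.003,0.121,0,0,0],[0,0.003,0.121,0,0,0]]'
python3 -m handwheel '[[0,0,-0.05,0,0,0],[0,0,-0.1,0,0,0],[0,0,-0.15,0,0,0],[0,0,-0.2,0,0,0],[0,0,-0.25,0,0,0],[-0.04,0.023,-0.25,0,0,0],[-0.08,0.046,-0.25,0,0,0],[-0.12,0.069,-0.25,0,0,0],[-0.16,0.092,-0.25,0,0,0],[-0.2,0.115,-0.25,0,0,0],[-0.232,0.134,-0.25,0,0,0],[-0.232,0.134,-0.25,0,0,0]]'
python3 - <<'E'
from m import *
print(delta(w([.067,-.116,.06]),DOWN)); s=bot.get_state(); print(s["ft_force"])
cv2.imwrite("pics/s6.png",cv2.resize(viewer.camera("side")["img"][125:325,160:400,::-1],None,fx=3,fy=3))
E
```

```text
time_s: 7.25
tcp_pos: [0.5317, 0.1777, 0.0603]
ee_rot: [-179.9, 0.1, 73.3]
ft_force: [-0.3, 0.0, -0.5]
opening: 0.0006
time_s: 8.45
tcp_pos: [0.5947, -0.0873, 0.3113]
ee_rot: [180.0, 0.1, 73.0]
ft_force: [-0.7, -0.2, 0.6]
opening: 0.0004
(array([ 0.0044, -0.0057,  0.2512]), array([ 0.0002,  0.0014, -0.0058]))
[-0.6938 -0.2127  0.6135]
```

View pics/s6.png

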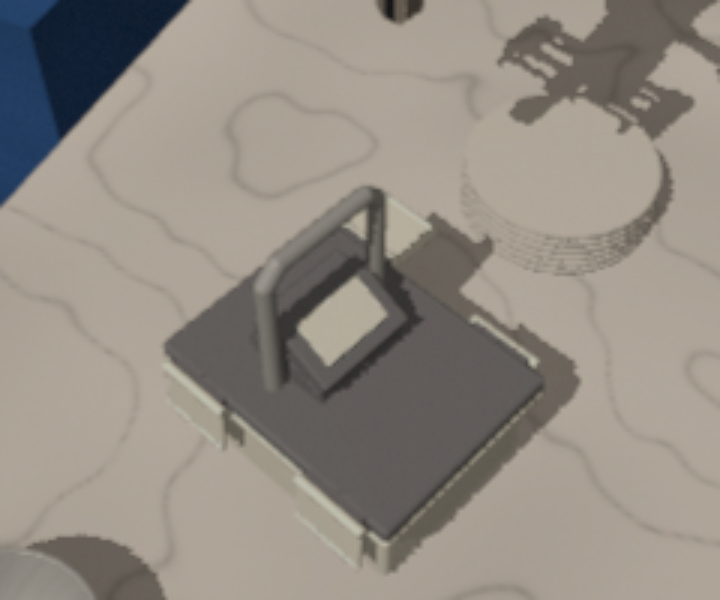

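Front left (330,515), rear left and front right are all shut. Rear right is next, correcting the measured offset.

```bash
python3 -m handwheel '[[0.003,-0.004,0.05,0,0,0],[0.003,-0.004,0.1,0,0,0],[0.003,-0.004,0.15,0,0,0],[0.003,-0.004,0.19,0,0,0],[0.003,-0.004,0.2,0,0,0],[0.003,-0.004,0.209,0,0,0],[0.003,-0.004,0.218,0,0,0],[0.003,-0.004,0.227,0,0,0],[0.003,-0.004,0.236,0,0,0],[0.003,-0.004,0.245,0,0,0],[0.003,-0.004,0.25,0,0,0],[0.003,-0.004,0.25,0,0,0]]'
python3 - <<'E'
from m import *
s=bot.get_state(); print(s["ft_force"],RB.inv().apply(s["tcp_pos"]-C))
cv2.imwrite("pics/s7.png",cv2.resize(viewer.camera("side")["img"][125:325,160:400,::-1],None,fx=3,fy=3))
# key plan: in box axes
n=np.array([-.5,0,.8660])
for kb in ([.009,0,.141],):
    for d in (.15,.03): print(d, w(np.array(kb)+n*(d+.011)))
E
```

```text
time_s: 9.7
tcp_pos: [0.5907, -0.0785, 0.0607]
ee_rot: [-179.9, -0.0, 73.3]
ft_force: [0.2, 0.3, -0.0]
opening: 0.0004
[ 0.1925  0.2601 -0.0165] [ 0.0663 -0.1127  0.0607]
0.15 [0.491  0.069  0.2804]
0.03 [0.5485 0.0518 0.1765]
```

View pics/s7.png

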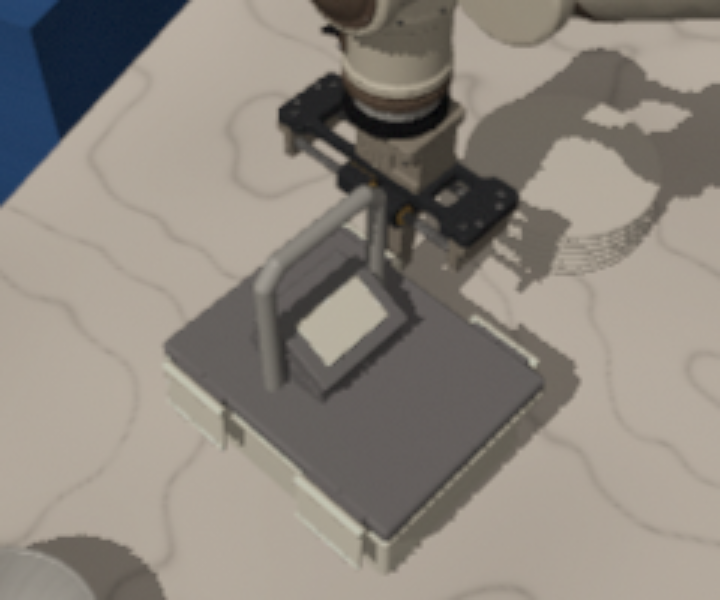

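```bash
python3 -m handwheel '[[-0.003,0,-0.05,0,0,0],[-0.003,0,-0.1,0,0,0],[-0.003,0,-0.15,0,0,0],[-0.003,0,-0.2,0,0,0],[-0.003,0,-0.25,0,0,0],[0.02,-0.045,-0.25,0,0,0],[0.04,-0.09,-0.25,0,0,0],[0.06,-0.135,-0.25,0,0,0],[0.08,-0.18,-0.25,0,0,0],[0.1,-0.225,-0.25,0,0,0],[0.113,-0.255,-0.25,0,0,0],[0.113,-0.255,-0.25,0,0,0]]'
python3 - <<'E'
from m import *
for a in ("t","s"):
  pass
kt=zt([(298,228),(402,262),(386,315),(283,282)]);ks=zs([(277,240),(358,168),(397,214),(320,290)])
for i,(zz) in enumerate((.150,.150,.132,.132)):
    print(RB.inv().apply(ray("top",kt[i],zz)-C),RB.inv().apply(ray("side",ks[i],zz)-C))
print(delta(w(np.array([.009,0,.141])+np.array([-.5,0,.866])*.131),keyR()))
im=viewer.camera("side")["img"][125:325,160:400,::-1];cv2.imwrite("pics/s8.png",cv2.resize(im,None,fx=3,fy=3))
cv2.imwrite("pics/t8.png",cv2.resize(viewer.camera("top")["img"][125:275,170:370,::-1],None,fx=3.5,fy=3.5))
E
```

```text
time_s: 10.95
tcp_pos: [0.3776, 0.1046, 0.3126]
ee_rot: [179.9, -0.1, 73.5]
ft_force: [0.2, -0.3, 0.3]
opening: 0.0008
[0.0213 0.0289 0.15  ] [0.02  0.037 0.15 ]
[ 0.0208 -0.0301  0.15  ] [ 0.022  -0.0248  0.15  ]
[-0.0081 -0.03    0.132 ] [-0.0043 -0.0268  0.132 ]
[-0.008   0.0293  0.132 ] [-0.0083  0.0355  0.132 ]
(array([0.0004, 0.1308, 0.0569]), array([-0.4103,  0.4113,  1.5299]))
```

View pics/s8.png

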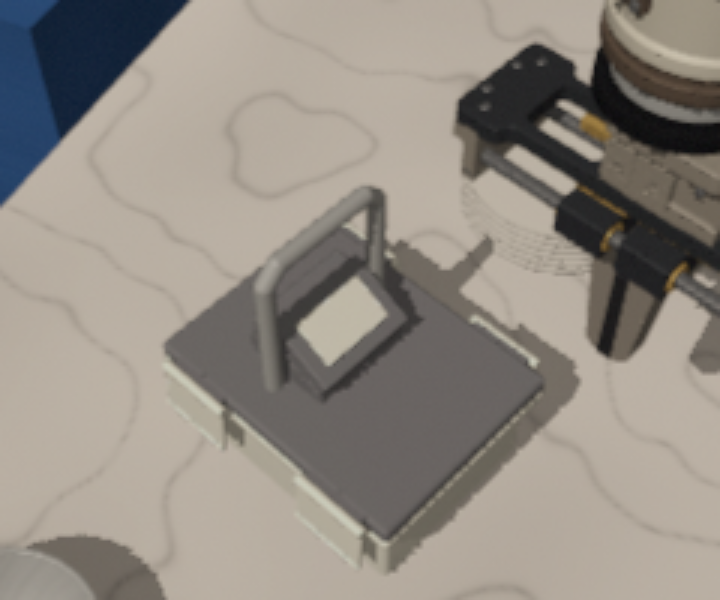

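View pics/t8.png

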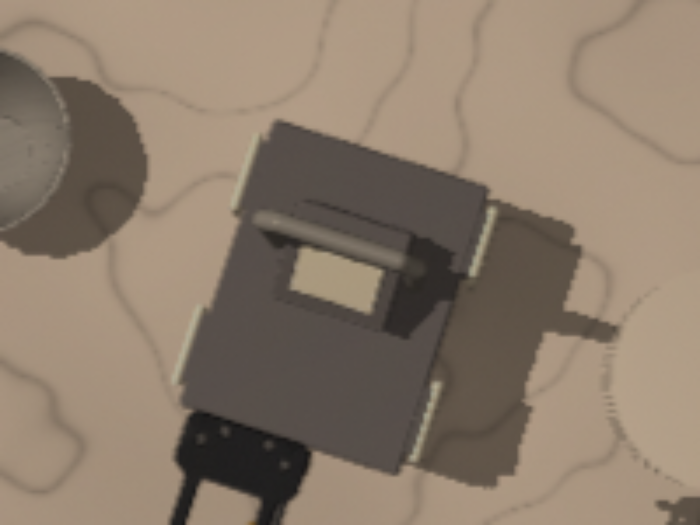

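All four clips are edge-on against the rim in both views, at (247,170), (190,345), (483,240) and (425,420) in the top view. The bowl and plates have not moved. I'll turn the tool to the key's orientation in front of the box.

```bash
python3 -m handwheel '[[0,0,0,-0.41,0.411,1.53],[0,0,0,-0.41,0.411,1.53],[0,0,0,-0.41,0.411,1.53],[0,0,0,-0.41,0.411,1.53],[0,0,0,-0.41,0.411,1.53],[0,0,0,-0.41,0.411,1.53],[0,0,0,-0.41,0.411,1.53],[0,0,0,-0.41,0.411,1.53],[0,0,0,-0.41,0.411,1.53],[0,0,0,-0.41,0.411,1.53],[0,0,0,-0.41,0.411,1.53],[0,0,0,-0.41,0.411,1.53]]'
python3 - <<'E'
from m import *
K=np.array([.007,0,.141]);n=np.array([-.5,0,.866])
for d in (.12,.03,0): print(d,delta(w(K+n*(d+.011)),keyR()))
s=bot.get_state();print(s["joint_positions"],s["ft_force"])
E
```

```text
time_s: 12.65
tcp_pos: [0.379, 0.1034, 0.311]
ee_rot: [180.0, -30.0, -16.5]
ft_force: [-0.8, 0.1, 0.0]
opening: 0.0001
0.12 (array([0.0845, 0.0012, 0.114 ]), array([-0.0014,  0.0006,  0.0027]))
0.03 (array([0.0846, 0.0014, 0.204 ]), array([-0.0014,  0.0006,  0.0027]))
0 (array([0.0846, 0.0014, 0.234 ]), array([-0.0014,  0.0006,  0.0027]))
[  6.644  -45.6144 128.9654 -12.1233  69.1483 114.6678] [-0.761   0.0635  0.0217]
```

```bash
python3 -m handwheel '[[0.02,0.001,0.02,0,0,0],[0.05,0.001,0.04,0,0,0],[0.082,0.001,0.06,0,0,0],[0.082,0.001,0.09,0,0,0],[0.082,0.001,0.12,0,0,0],[0.082,0.001,0.15,0,0,0],[0.082,0.001,0.18,0,0,0],[0.082,0.001,0.2,0,0,0],[0.082,0.001,0.21,0,0,0],[0.082,0.001,0.21,0,0,0]]'
python3 - <<'E'
from m import *
K=np.array([.007,0,.141]);n=np.array([-.5,0,.866])
print(delta(w(K+n*.011),keyR()), bot.get_state()["ft_force"])
cv2.imwrite("pics/s9.png",cv2.resize(viewer.camera("side")["img"][125:325,160:400,::-1],None,fx=3,fy=3))
E
```

```text
time_s: 13.65
tcp_pos: [0.5476, 0.0507, 0.1694]
ee_rot: [179.9, -29.8, -16.5]
ft_force: [-0.4, -0.0, -0.8]
opening: 0.0005
(array([ 0.0023, -0.0013,  0.0231]), array([0.0001, 0.0028, 0.0021])) [-0.4387 -0.0492 -0.7556]
```

View pics/s9.png

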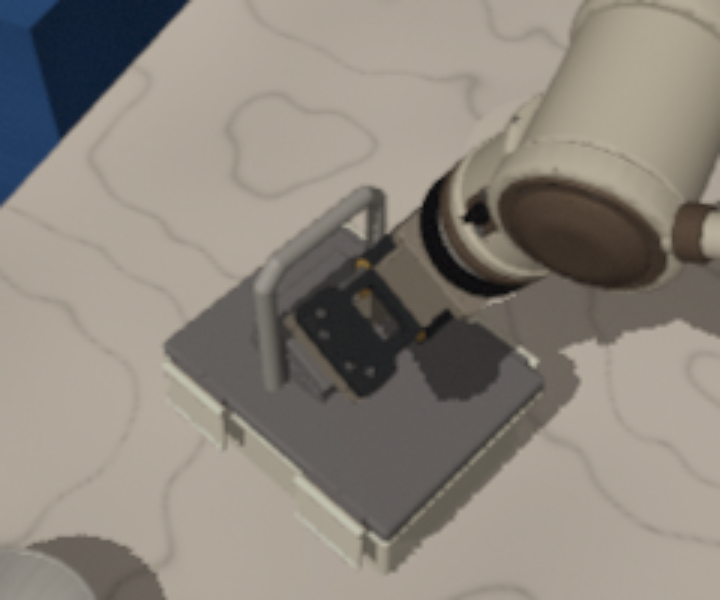

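The tool points at the key from the front, under the bar, and nothing is touching. I'll close in carefully.

```bash
python3 -m handwheel '[[0.001,0,0.006,0,0,0],[0.001,0,0.012,0,0,0],[0.001,0,0.016,0,0,0],[0.001,0,0.017,0,0,0],[0.001,0,0.017,0,0,0]]'
python3 -m handwheel '[[0,0,0.0007,0,0,0],[0,0,0.0014,0,0,0],[0,0,0.002,0,0,0],[0,0,0.002,0,0,0]]'
python3 -c "
from m import *
s=bot.get_state();print(s['ft_force'],keyR().inv().apply(s['ft_force']))"
```

```text
time_s: 14.2
tcp_pos: [0.5568, 0.0488, 0.1564]
ee_rot: [-180.0, -30.0, -16.6]
ft_force: [-0.5, 0.4, 0.4]
opening: 0.0006
time_s: 14.6
tcp_pos: [0.5579, 0.0485, 0.1548]
ee_rot: [-180.0, -30.0, -16.6]
ft_force: [0.3, 0.8, -0.0]
opening: 0.0003
[ 0.2967  0.81   -0.0022] [ 0.0441 -0.861   0.028 ]
```

```bash
for i in 1; do python3 -m handwheel '[[0,0,0.0005,0,0,0],[0,0,0.001,0,0,0],[0,0,0.001,0,0,0]]'; done
python3 -m handwheel '[[0,0,0.0005,0,0,0],[0,0,0.001,0,0,0],[0,0,0.001,0,0,0]]'
```

```text
time_s: 14.9
tcp_pos: [0.5583, 0.0483, 0.1539]
ee_rot: [-180.0, -30.0, -16.6]
ft_force: [-0.6, -0.1, -0.2]
opening: 0.0006
time_s: 15.2
tcp_pos: [0.5588, 0.0482, 0.153]
ee_rot: [-180.0, -30.0, -16.6]
ft_force: [0.2, 0.2, -0.0]
opening: 0.0
```

```bash
python3 -m handwheel '[[0,0,0.0005,0,0,0],[0,0,0.001,0,0,0],[0,0,0.001,0,0,0]]'
```

```text
time_s: 15.5
tcp_pos: [0.5593, 0.048, 0.1521]
ee_rot: [-180.0, -30.0, -16.6]
ft_force: [0.5, -0.5, -0.3]
opening: 0.0002
```

```bash
python3 -m handwheel '[[0,0,0.0005,0,0,0],[0,0,0.001,0,0,0],[0,0,0.001,0,0,0]]'
```

```text
time_s: 15.8
tcp_pos: [0.5598, 0.0479, 0.1513]
ee_rot: [-180.0, -30.0, -16.6]
ft_force: [0.3, -0.1, -0.3]
opening: 0.0006
```

```bash
python3 -m handwheel '[[0,0,0.0005,0,0,0],[0,0,0.0005,0,0,0]]'
```

```text
time_s: 16.0
tcp_pos: [0.56, 0.0478, 0.1509]
ee_rot: [-180.0, -30.0, -16.6]
ft_force: [-0.5, -0.7, 0.3]
opening: 0.0005
```

```bash
python3 -m handwheel '[[0,0,0.0005,0,0,0],[0,0,0.0005,0,0,0]]'
```

```text
time_s: 16.2
tcp_pos: [0.5603, 0.0477, 0.1504]
ee_rot: [-180.0, -30.0, -16.6]
ft_force: [0.7, 1.1, -0.4]
opening: 0.0004
```

```bash
python3 -m handwheel '[[0,0,0.0005,0,0,0],[0,0,0.0005,0,0,0]]'
```

```text
time_s: 16.4
tcp_pos: [0.5605, 0.0477, 0.15]
ee_rot: [-180.0, -30.0, -16.6]
ft_force: [0.6, -0.8, -0.2]
opening: 0.0006
```

```bash
python3 -m handwheel '[[0,0,0.0005,0,0,0],[0,0,0.0005,0,0,0]]'
```

```text
time_s: 16.6
tcp_pos: [0.5608, 0.0476, 0.1497]
ee_rot: [-180.0, -30.0, -16.6]
ft_force: [0.2, 0.6, -0.4]
opening: 0.0003
```

```bash
python3 -m handwheel '[[0,0,0.0005,0,0,0],[0,0,0.0005,0,0,0]]'
```

```text
time_s: 16.8
tcp_pos: [0.561, 0.0476, 0.1494]
ee_rot: [-180.0, -30.0, -16.6]
ft_force: [-2.7, 0.4, 2.8]
opening: 0.0003
```

Contact at about 3.8 N. I'll step further in small amounts.

```bash
python3 -m handwheel '[[0,0,0.0006,0,0,0],[0,0,0.0006,0,0,0]]'
```

```text
time_s: 17.0
tcp_pos: [0.5613, 0.0475, 0.1489]
ee_rot: [-180.0, -30.0, -16.6]
ft_force: [-4.7, 0.8, 5.2]
opening: 0.0003
```

```bash
python3 -m handwheel '[[0,0,0.0005,0,0,0],[0,0,0.0005,0,0,0]]'
```

```text
time_s: 17.2
tcp_pos: [0.5615, 0.0474, 0.1485]
ee_rot: [-180.0, -30.0, -16.6]
ft_force: [-6.1, 0.3, 6.0]
opening: 0.0005
```

```bash
python3 -m handwheel '[[0,0,0.0003,0,0,0],[0,0,0.0003,0,0,0],[0,0,0.0003,0,0,0],[0,0,0.0003,0,0,0]]'
python3 -c "
from m import *
s=bot.get_state();print(keyR().inv().apply(s['ft_force']))"
```

```text
time_s: 17.6
tcp_pos: [0.5616, 0.0474, 0.1483]
ee_rot: [-180.0, -30.0, -16.6]
ft_force: [-6.5, -0.4, 6.3]
opening: 0.0006
[-2.1828  2.237  -8.5315]
```

```bash
python3 -m handwheel '[[0,0,0,0,0,0],[0,0,0,0,0,0],[0,0,0,0,0,0],[0,0,0,0,0,0],[0,0,0,0,0,0],[0,0,0,0,0,0],[0,0,0,0,0,0]]'
python3 -c "
from m import *
s=bot.get_state();print(keyR().inv().apply(s['ft_force']))"
```

```text
time_s: 18.3
tcp_pos: [0.5616, 0.0474, 0.1483]
ee_rot: [180.0, -30.0, -16.6]
ft_force: [-6.8, 0.9, 7.5]
opening: 0.0004
[-2.1406  1.0935 -9.8545]
```

Held for over 1 s at 8 to 10 N. Now release and back out along the approach.

```bash
python3 -m handwheel '[[0,0,-0.005,0,0,0],[0,0,-0.02,0,0,0],[0,0,-0.05,0,0,0],[0,0,-0.09,0,0,0],[0,0,-0.13,0,0,0],[0,0,-0.17,0,0,0],[-0.04,0,-0.2,0,0,0],[-0.08,0,-0.22,0,0,0],[-0.08,0,-0.22,0,0,0],[-0.08,0,-0.22,0,0,0]]'
python3 - <<'E'
from m import *
print(bot.get_state()["ft_force"])
a=viewer.camera("side")["img"][125:385,110:400,::-1];cv2.imwrite("pics/s10.png",cv2.resize(a,None,fx=2.2,fy=2.2))
b=viewer.camera("top")["img"][115:285,120:420,::-1];cv2.imwrite("pics/t10.png",cv2.resize(b,None,fx=2.6,fy=2.6))
E
```

```text
time_s: 19.3
tcp_pos: [0.3898, 0.0988, 0.299]
ee_rot: [-179.9, -30.2, -16.5]
ft_force: [0.5, 1.0, 0.3]
opening: 0.0004
[0.48   1.0252 0.2865]
```

View pics/s10.png

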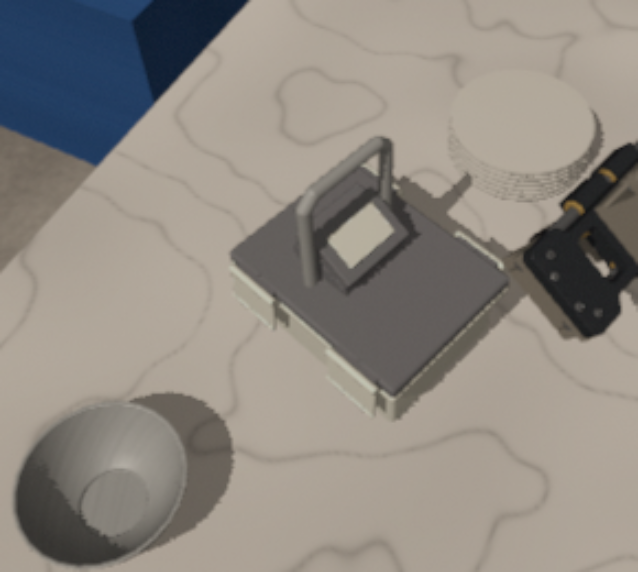

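View pics/t10.png

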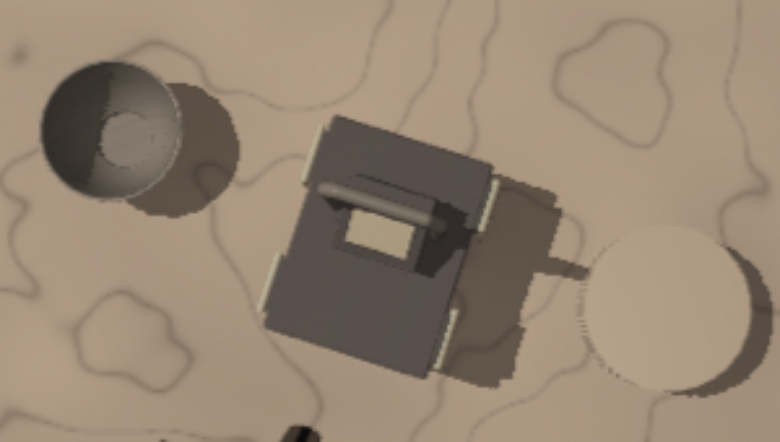

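All four clips are shut, the bowl and plates sit at their original pixels, and the gripper is clear of everything.

```bash
python3 -c "
from rig import bot
print(bot.close_job())"
```

```text
the job is handed in; nothing more can be done
None
```

The job is handed in after about 19 s on the robot's clock (limit 72 s). All four clips are shut and the key has been pressed; the interface gives no verdict, so this rests on my own checks.

- **Clips:** I shut front right and rear left first. I checked in both pictures that both were down before pressing front left, then rear right. The last pictures show all four flat against the rim.
- **Key:** I pressed it with the closed fingertips from the front, under the handle bar. Every reading during the hold was 8.2 to 9.9 N along the key's normal, over about 1.1 s, with about 2 N sideways from friction. I then backed straight out; nothing signals that the key registered, so the force readings are the only evidence.
- **Bystanders:** the bowl and plates are within a pixel of where they started. The gripper ended clear of everything, with no force beyond sensor noise.
- **Disagreement:** two-view heights came out 6 to 10 mm lower than the text (lid about 0.090 m against 0.100, key 0.135 m against 0.141). I used the text's heights for the moves. The key was first felt with the fingertip at about 0.140 m, which agrees with the text.

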